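# Feel along the lashed rim of a bamboo tray

### The arm

A 6-joint arm with a two-finger parallel gripper is mounted at the origin on the work surface. World frame = base frame: x ahead of the robot, y to its left, z up, the work surface at z = 0. Lengths are in m, angles in degrees, forces in N, time in s.
With the tool pointing down it reaches from about 0.4 to 0.825 m from the base axis. Payload 7 kg.
Tool frame: the origin (TCP) lies midway between the tips of the shut fingers; the grasp point (between the pads) lies 19 mm behind it; z points along the fingers, y is the direction in which the jaws open and shut (so a half turn about z gives the same grasp; the last joint's range is limited). The gripper opens to 88 mm and grips with 3 to 60 N. Pads are 19 mm wide; open, the fingers measure 130 mm over their backs; the gripper's body (78 mm by 193 mm) begins 47 mm behind the grasp point.
Start: joints at [-47.149, 20.546, 0.682, 0, -70.136, -16.507], TCP at [0.3, -0.605, 0.227] pointing down, gripper open.
Joint ranges: [-176.03, 176.03], [-82.01, 121.73], [-58.28, 71.71], [-173.87, 95.51], [-174.79, -0.11], [-173.66, 173.66]. Speed limits (degrees/s): [136.94, 136.94, 172.46, 180, 180, 180].

### API

Orientations are given as a 3x3 rotation matrix whose columns are the frame's x, y, z axes.
In Python, from rig import robot gives the robot as it stands. Calls block until the motion is done:
- robot.goto(position, orientation): joint-space move of the TCP to a pose.
- robot.servo_line(position, ori=None, speed=0.15): straight line of the TCP; ori=None keeps the orientation; speed is the mean speed in m/s.
- robot.movej(angles): joint-space move.
- robot.move_gripper(opening): opening from 0.0 (shut) to 1.0 (fully open); the grip force is fixed at half the most; returns when the fingers have stopped.
- robot.dwell(seconds).
- robot.ik(position, orientation): joint angles nearest the present ones, or None.
- robot.grab_frame(name): name is "side" or "top"; returns (picture, depth): 420x560x3 uint8, red, green, blue; 420x560 float32, m along the optical axis (not along the pixel's ray), 0 where there is no reading.
- robot.camera_info(name): a dict with "vfov" (degrees; the focal length in pixels is half the picture's height over the tangent of half this angle, whatever the lens; pixels are square), "cx", "cy" (the principal point, pixels), "k1" (the pictures are not rectified: a ray, as slopes to the right and down, at radius r is drawn at 1 + k1 r^2 times it, then the intrinsics apply), "view" (4x4, takes a point from world to camera coordinates). Camera axes: x right, y down, z forward; pixel columns grow to the right and rows downward; lengths in m; the calibration is good to about 2 mm. A picture is of the moment at which its call begins. camera_info takes no time and is no camera call.
A pose or a line that the arm cannot do raises robot.Unreachable and nothing moves.
- robot.job_done(): hands the job in, once; it reports no verdict.
Readings, each from a call of its own:
- robot.read_t(): time.
- robot.read_qpos(): joint angles.
- robot.read_qvel(): joint speeds.
- robot.read_effort(): joint torques, N m.
- robot.read_position(): TCP position.
- robot.read_tcp_rot(): TCP orientation.
- robot.read_force(): force on the tool from outside, world axes, zero at the start.
- robot.read_ft_torque(): the same for the moment, N m.
- robot.read_grip_width(): opening from 0.0 (shut) to 1.0 (fully open).
Only numpy, scipy, OpenCV 4.12 (cv2) and the standard library are available. Lean on these libraries where they do the work, as an engineer would, in place of code of your own. Each camera call takes 0.05 s, during which the arm holds its last target. There are 200 camera calls.

### The job

Check the new lashings on the rim of the round bamboo tray by touch: with closed fingers, stroke the fingertips lightly along the top of the rim over the five reddish-brown lashings in turn, from the one next to the black peg to the one next to the pale peg, following the curve and staying down on the rim between them. The tray lies on a soft cushion: do not push it down by more than about a centimetre, do not grip or lift it, and leave the pegs on the rim and the knife, mug and spare pegs on the bench untouched. When you have felt the last lashing, take the hand away upwards.

Things in the scene. Friction and masses are not known exactly. Their poses are not given: they have to be found in the camera images.
- tray_centre (a point): Centre of the tray's rim circle, at the height of the top of the bare rim (about 110 mm above the bench). A round shallow bamboo tray, 374 mm across over the rim, pale green woven floor 50 mm below the rim top, lies on a round dark-green foam cushion on a wooden stand. The rim is a round bamboo bar 14 mm thick; the circle along the middle of its top has a radius of 180 mm. The stand is fixed. Axes: z up; -x points from the centre to the third lashing.
- tray (a joint): How far the tray is pushed down into its cushion (m): 0 at rest, positive down, negative if lifted. The whole tray goes straight down without tilting, about 2 mm per newton (500 N/m, up to 25 mm), and comes back up when let go; it cannot slide or turn on the bench.
- peg_dark (a point): Top of the jaw of the one black split peg clamped on the rim, in the middle of the rim, 47 mm along the rim before lashing 1. Like all six pegs it is 17 mm wide along the rim at the jaw (24 mm further out), stands 7 mm above the bare rim top and sticks 72 mm outwards from the middle of the rim, and 18 mm inwards.
- peg_pale (a point): The same point on the pale bamboo peg 47 mm beyond lashing 5, at the other end of the lashed stretch.
- pegs: All six split pegs clamped on the rim (one black, five pale), 24 mm thick; they move with the tray. Origin: centre of the tray's underside.
- lash1: First lashing: a reddish-brown wrapping of cane round the rim, 18 mm across and 16 mm long along the rim, rounded, 2 mm proud of the bare rim. Origin: middle of its top. x points along the rim towards the pale peg, z up. It is the one next to the black peg. Lashings are 54 mm apart along the rim.
- lash2: Second lashing: a reddish-brown wrapping of cane round the rim, 18 mm across and 16 mm long along the rim, rounded, 2 mm proud of the bare rim. Origin: middle of its top. x points along the rim towards the pale peg, z up.
- lash3: Third lashing: a reddish-brown wrapping of cane round the rim, 18 mm across and 16 mm long along the rim, rounded, 2 mm proud of the bare rim. Origin: middle of its top. x points along the rim towards the pale peg, z up.
- lash4: Fourth lashing: a reddish-brown wrapping of cane round the rim, 18 mm across and 16 mm long along the rim, rounded, 2 mm proud of the bare rim. Origin: middle of its top. x points along the rim towards the pale peg, z up.
- lash5: Fifth lashing: a reddish-brown wrapping of cane round the rim, 18 mm across and 16 mm long along the rim, rounded, 2 mm proud of the bare rim. Origin: middle of its top. x points along the rim towards the pale peg, z up. It is the one next to the pale peg.
- gap1 (a point): Middle of the top of the bare rim half-way between lashings 1 and 2.
- gap2 (a point): Middle of the top of the bare rim half-way between lashings 2 and 3.
- gap3 (a point): Middle of the top of the bare rim half-way between lashings 3 and 4.
- gap4 (a point): Middle of the top of the bare rim half-way between lashings 4 and 5.
- spare_a_mid (a point): Loose pale wooden peg standing on the bench, 25 mm thick, 75 mm tall; the point is half-way up.
- spare_b_mid (a point): A second such loose standing peg; the point is half-way up.
- knife_mid (a point): Knife lying on the bench, dark wooden handle to its -x (110 mm), steel blade to +x (125 mm), 18 mm high; the point is where blade and handle meet, half-way up.
- mug_mid (a point): Blue mug, 80 mm across, 85 mm tall, standing on the bench, handle to its +y; the point is its centre, half-way up.

How it is judged:
By the outcome, as a careful person would: the job done as asked, in the order asked, and still so for the second after the job is handed in, with the robot touching nothing.
It also fails if it takes over 45 s, if anything falls off the work surface, if the arm or the gripper's body presses on something with over 40 N, if the wrist force passes 120 N, or if a joint passes its speed limit or range.

## Working session

There is one attempt and no reset: what is moved stays moved. The work goes in short steps, each a Python script; the robot and the scene stay as the last script left them, time stands still between calls to the robot, and variables do not carry over. Pictures are saved under pics/ and viewed, about 8 in all and at most 12, crops included, and the job is handed in when it is done.

```bash
mkdir -p pics; ls
cat > h.py <<'E'
import numpy as np, cv2
from rig import robot
def cloud(name, d):
    c=robot.camera_info(name); f=d.shape[0]/2/np.tan(np.radians(c["vfov"]/2))
    K=np.array([[f,0,c["cx"]],[0,f,c["cy"]],[0,0,1]])
    v,u=np.mgrid[:d.shape[0],:d.shape[1]]
    p=cv2.undistortPoints(np.stack([u,v],-1).reshape(-1,1,2).astype(float),K,np.array([c["k1"],0,0,0,0.]))[:,0].reshape(*d.shape,2)
    P=np.dstack([p*d[...,None],d,np.ones_like(d)])
    return (P@np.linalg.inv(c["view"]).T)[...,:3]
E
python3 - <<'E'
from h import *
for n in("top","side"):
    im,d=robot.grab_frame(n); np.savez(n+".npz",im=im,d=d)
    cv2.imwrite(f"pics/{n}0.png",im[...,::-1])
    c=robot.camera_info(n); print(n,c["vfov"],c["cx"],c["cy"],c["k1"],np.linalg.inv(c["view"]).round(3).tolist())
print(robot.read_t(),robot.read_force(),robot.read_tcp_rot().round(3))
E
```

```text
pics
top 54.125622591172686 284.5093450801589 206.6288296036746 -0.0780379595166987 [[-0.004, -0.988, 0.152, 0.305], [-1.0, 0.006, 0.01, -0.01], [-0.011, -0.152, -0.988, 1.317], [0.0, 0.0, 0.0, 1.0]]
side 42.46354047992074 282.41136415636066 207.44624845094432 0.06771105648125852 [[-0.872, -0.379, 0.31, 0.105], [-0.489, 0.65, -0.581, 0.739], [0.019, -0.658, -0.753, 1.064], [0.0, 0.0, 0.0, 1.0]]
0.1 [-0.41433602  0.01678532 -0.43817998] [[-0.896 -0.444 -0.001]
 [-0.444  0.896  0.001]
 [ 0.     0.001 -1.   ]]
```

View pics/top0.png

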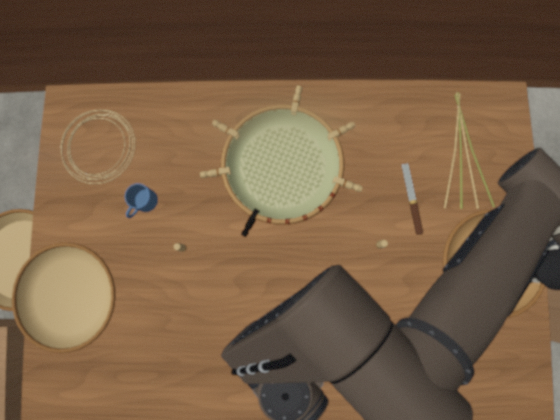

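View pics/side0.png

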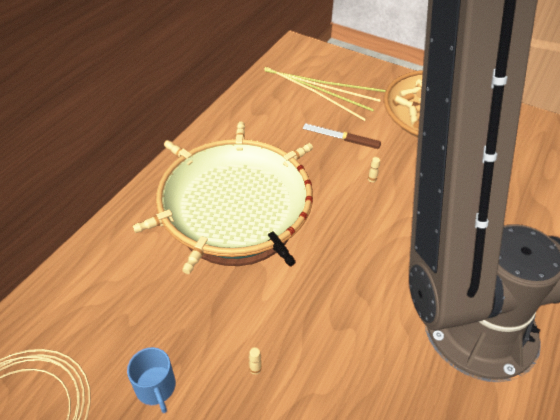

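The top view shows the tray at about (283,164), the black peg at (250,222), and the lashings along the near/right rim up to the pale peg at (348,185). The side view agrees, with the reddish lashings at about (300–312, 170–245). Next I'll fit the rim and the lashings in 3D.

```bash
cat > fit.py <<'E'
from h import *
from scipy.optimize import least_squares
for n in("top","side"):
    z=np.load(n+".npz"); im,d=z["im"],z["d"]; P=cloud(n,d)
    hsv=cv2.cvtColor(im,cv2.COLOR_RGB2HSV).astype(int); H,S,V=hsv[...,0],hsv[...,1],hsv[...,2]
    c0=P[164,283] if n=="top" else P[200,235]
    r=np.hypot(P[...,0]-c0[0],P[...,1]-c0[1])
    m=(P[...,2]>.104)&(P[...,2]<.125)&(r<.23)&(r>.15)&(d>0)
    q=P[m]
    f=lambda p:np.hypot(q[:,0]-p[0],q[:,1]-p[1])-.180
    s=least_squares(f,c0[:2],loss="soft_l1",f_scale=.002).x
    rr=f(s); k=abs(rr)<.004
    print(n,"centre",s.round(4),m.sum(),"ztop pct",np.percentile(q[k,2],[50,80,95]).round(4),"rad med",np.median(rr[k]).round(4))
    red=((H<8)|(H>172))&(S>110)&(V>40)&(d>0)
    r=np.hypot(P[...,0]-s[0],P[...,1]-s[1]); red&=(abs(r-.18)<.02)&(P[...,2]>.09)
    k,lab,st,ce=cv2.connectedComponentsWithStats(red.astype(np.uint8))
    for i in range(1,k):
        if st[i,4]<4: continue
        p=P[lab==i].mean(0); print(" red",ce[i].round(1),st[i,4],p.round(4),"ang",np.degrees(np.arctan2(p[1]-s[1],p[0]-s[0])).round(2),"r",np.hypot(*(p[:2]-s)).round(4))
    ang=np.degrees(np.arctan2(P[...,1]-s[1],P[...,0]-s[0]))
    blk=(V<50)&(d>0)&(r>.165)&(r<.25)&(P[...,2]>.1)
    if blk.any(): print(" black ang",np.median(ang[blk]).round(2),blk.sum(),"z",P[blk][:,2].max().round(4))
    pg=(d>0)&(r>.2)&(r<.25)&(P[...,2]>.085)&(P[...,2]<.13)
    h,_=np.histogram(ang[pg],np.arange(-180,181,10)); print(" pegs",[(int(-175+10*i),int(x)) for i,x in enumerate(h) if x>3])
E
python3 fit.py
```

```text
top centre [0.6267 0.0089] 2243 ztop pct [0.1095 0.112  0.1164] rad med -0.0002
 black ang 152.51 113 z 0.121
 pegs [(-115, 45), (-105, 66), (-65, 82), (-55, 18), (-15, 92), (-5, 5), (55, 71), (65, 28), (95, 86), (105, 25), (145, 8), (155, 109)]
side centre [0.6251 0.0106] 2722 ztop pct [0.1078 0.11   0.1147] rad med -0.0002
 red [299.9 166.9] 16 [ 0.5264 -0.1399  0.1079] ang -123.26 r 0.18
 red [307.2 181.5] 16 [ 0.4869 -0.1038  0.108 ] ang -140.38 r 0.1794
 red [308.8 197.9] 21 [ 0.4584 -0.0575  0.1081] ang -157.76 r 0.1801
 red [303.6 214.6] 26 [ 0.4445 -0.0046  0.1084] ang -175.17 r 0.1812
 red [291.4 230.2] 25 [0.4472 0.0498 0.1075] ang 167.58 r 0.1821
 black ang 151.81 257 z 0.1204
 pegs [(-115, 70), (-105, 54), (-65, 68), (-55, 18), (-15, 120), (55, 187), (65, 18), (95, 163), (105, 56), (145, 19), (155, 193)]
```

The centre is about (0.626, 0.010), with rim top z ≈ 0.110. The lashings run from 167.8° to 236.6° and the black peg is at 152.6°, which matches the 17.2° spacing given. I'll shut the fingers, hover before lashing 1, and look from there.

```bash
cat >> h.py <<'E'
C=np.array([.626,.0098]); A3=202.3; STEP=np.degrees(.054/.18)
def pose(s, z, sign=-1):   # s: arc length (m) from lashing 3, towards pale peg
    a=np.radians(A3)+s/.18
    t=sign*np.array([-np.sin(a),np.cos(a),0]); zz=np.array([0,0,-1.])
    return np.array([*(C+.18*np.array([np.cos(a),np.sin(a)])),z]), np.column_stack([t,np.cross(zz,t),zz])
def force(n=8): 
    return np.mean([robot.read_force() for _ in range(n)],0)
E
python3 - <<'E'
from h import *
for sg in(-1,1):
    for s in(-.128,0,.128):
        q=robot.ik(*pose(s,.108,sg)); print(sg,s,None if q is None else np.round(q,1))
sg=min((-1,1),key=lambda g:abs(robot.ik(*pose(0,.15,g))[5])); print("sign",sg)
robot.move_gripper(0.0)
robot.goto(*pose(-.128,.160,sg))
t=robot.read_t(); F=force(); print(robot.read_t()-t,F,robot.read_t(),robot.read_position().round(4),robot.read_grip_width())
print([robot.read_force()[2].round(2) for _ in range(4)])
im,d=robot.grab_frame("side"); np.savez("side1.npz",im=im,d=d)
cv2.imwrite("pics/side1.png",cv2.resize(im[110:290,150:390],(800,600),interpolation=cv2.INTER_CUBIC)[...,::-1])
E
```

```text
-1 -0.128 [ 33.    7.  -34.9   0.  -48.1 128.6]
-1 0 None
-1 0.128 [   4.4   16.4  -22.3    0.   -51.3 -121.3]
1 -0.128 [ 33.    7.  -34.9   0.  -48.1 -51.4]
1 0 [ 17.2   7.3 -34.6   0.  -48.1   5.1]
1 0.128 [  4.4  16.4 -22.3   0.  -51.3  58.7]Traceback (most recent call last):
  File "<stdin>", line 5, in <module>
  File "<stdin>", line 5, in <lambda>
TypeError: 'NoneType' object is not subscriptable
```

```bash
sed -i 's/sign=-1/sign=1/' h.py
python3 - <<'E'
from h import *
robot.move_gripper(0.0)
robot.goto(*pose(-.128,.160))
t=robot.read_t(); F=force(); print(robot.read_t()-t,F,robot.read_t(),robot.read_position().round(4),robot.read_grip_width())
print([robot.read_force()[2].round(2) for _ in range(4)])
im,d=robot.grab_frame("side"); np.savez("side1.npz",im=im,d=d)
cv2.imwrite("pics/side1.png",cv2.resize(im[110:290,150:390],(800,600),interpolation=cv2.INTER_CUBIC)[...,::-1])
E
```

```text
0.0 [-0.66575672 -0.16989957 -0.45330756] 3.9833 [0.4555 0.0663 0.16  ] 0.0021462124038345094
[np.float64(-0.45), np.float64(-0.45), np.float64(-0.45), np.float64(-0.45)]
```

View pics/side1.png

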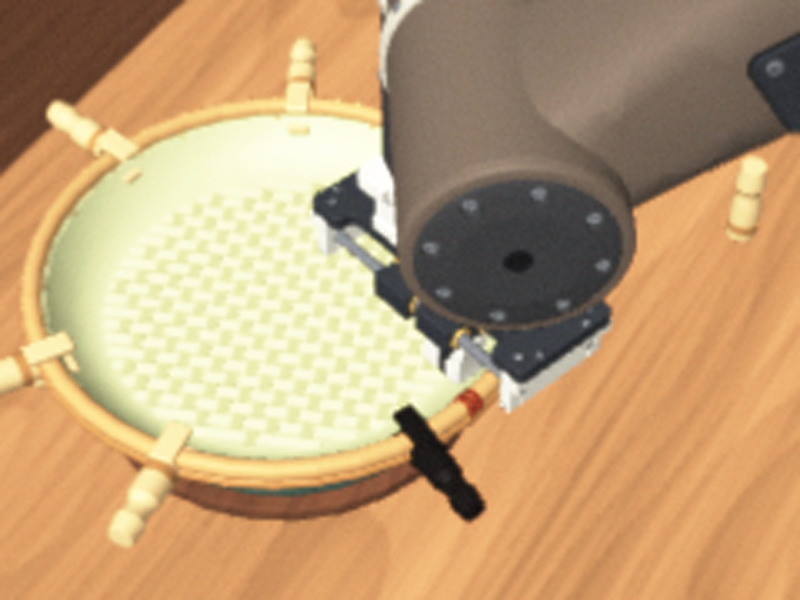

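The hand hangs radially over the rim just past the black peg, with lashing 1 visible at about (470,402) and clear space around. I'll descend by feel.

Run:
```python
from h import *
def F(n=4):
    o=[]
    for _ in range(n): robot.dwell(.02); o.append(robot.read_force())
    return np.mean(o,0)
robot.servo_line(pose(-.128,.122)[0],speed=.06)
b=F(8); np.save("bias.npy",b); z=.122
while z>.103:
    z-=.0015 ; robot.servo_line(pose(-.128,z)[0],speed=.02); f=F()-b
    print(round(z,4),robot.read_position()[2].round(4),f.round(2))
    if f[2]>1.2: break
print(robot.read_t(),b)
```

```text
0.1205 0.1206 [ 0.18  0.04 -0.4 ]
0.119 0.119 [ 0.08  0.25 -0.64]
0.1175 0.1174 [ 0.39  0.31 -0.53]
0.116 0.116 [-0.07  0.07 -0.09]
0.1145 0.1145 [-0.2  -0.03 -0.66]
0.113 0.113 [ 0.02 -0.14 -0.52]
0.1115 0.1115 [-0.57 -0.01 -0.06]
0.11 0.1099 [-0.02 -0.08  0.2 ]
0.1085 0.1085 [-0.77  0.66  0.85]
0.107 0.107 [-0.15 -0.19  1.6 ]
8.1167 [ 0.00805889 -0.08288237  0.19813558]
```

Contact is at z ≈ 0.111. I'll stroke at z = 0.108, which pushes the tray down about 3 mm on bare rim and 5 mm on a lashing.

Run:
```python
from h import *
b=np.load("bias.npy")-[0,0,.4]; ok=True
for s in np.append(np.arange(-.1215,.1216,.009),.124):
    p,R=pose(s,.108); robot.servo_line(p,ori=R,speed=.035)
    o=[]
    for _ in range(3): o.append(robot.read_force()); robot.dwell(.01)
    f=np.mean(o,0)-b; print(round(s*1e3,1),robot.read_position().round(4),f.round(2))
    if f[2]>5 or np.hypot(*f[:2])>6: print("STOP"); ok=False; break
im,d=robot.grab_frame("side"); np.savez("side2.npz",im=im,d=d)
cv2.imwrite("pics/side2.png",cv2.resize(im[110:290,150:390],(800,600),interpolation=cv2.INTER_CUBIC)[...,::-1])
im,d=robot.grab_frame("top"); cv2.imwrite("pics/top2.png",cv2.resize(im[90:240,200:400],(800,600),interpolation=cv2.INTER_CUBIC)[...,::-1])
print(ok,robot.read_t())
```

```text
-121.5 [0.4537 0.0606 0.1082] [0.94 0.4  2.19]
-112.5 [0.4508 0.0516 0.1079] [ 0.66 -0.62  2.3 ]
-103.5 [0.449 0.043 0.108] [ 0.43 -0.21  2.56]
-94.5 [0.4476 0.0341 0.108 ] [-0.24  0.18  2.11]
-85.5 [0.4464 0.025  0.1079] [-0.21 -0.72  1.31]
-76.5 [0.4461 0.0162 0.108 ] [ 0.62 -0.93  1.59]
-67.5 [0.4463 0.0074 0.1081] [0.33 0.41 2.33]
-58.5 [ 0.4463 -0.0019  0.108 ] [ 0.19 -0.27  2.21]
-49.5 [ 0.4471 -0.0108  0.108 ] [ 0.73 -0.37  2.49]
-40.5 [ 0.4484 -0.0196  0.108 ] [-0.22  0.32  2.71]
-31.5 [ 0.45   -0.0286  0.1079] [-0.28 -0.75  1.45]
-22.5 [ 0.4522 -0.0373  0.108 ] [ 0.06 -0.43  1.55]
-13.5 [ 0.4549 -0.0458  0.1081] [-0.21  0.43  2.32]
-4.5 [ 0.4579 -0.0544  0.1081] [ 0.37 -0.37  2.18]
4.5 [ 0.4612 -0.0627  0.108 ] [ 0.22 -0.77  2.54]
13.5 [ 0.465  -0.0708  0.108 ] [0.24 0.2  2.28]
22.5 [ 0.4693 -0.0788  0.108 ] [ 0.32 -0.6   0.92]
31.5 [ 0.4739 -0.0865  0.108 ] [ 0.67 -0.72  0.92]
40.5 [ 0.4788 -0.0939  0.108 ] [-0.93 -0.26  2.48]
49.5 [ 0.4846 -0.1012  0.1082] [ 0.45 -1.04  1.82]
58.5 [ 0.4901 -0.1082  0.1081] [ 0.37 -1.06  2.23]
67.5 [ 0.4961 -0.1148  0.108 ] [-0.12 -0.62  2.05]
76.5 [ 0.5026 -0.1211  0.108 ] [ 0.13 -0.69  2.01]
85.5 [ 0.5092 -0.1271  0.108 ] [ 0.27 -0.81  1.58]
94.5 [ 0.5159 -0.1328  0.108 ] [-1.25  0.3   1.81]
103.5 [ 0.5238 -0.1381  0.1082] [ 0.55 -0.86  2.45]
112.5 [ 0.531  -0.1431  0.1081] [ 0.36 -0.62  2.39]
121.5 [ 0.5388 -0.1476  0.1081] [-0.09 -0.31  2.54]
124.0 [ 0.5408 -0.1488  0.108 ] [-0.13  0.12  2.27]
True 20.5583
```

View pics/side2.png

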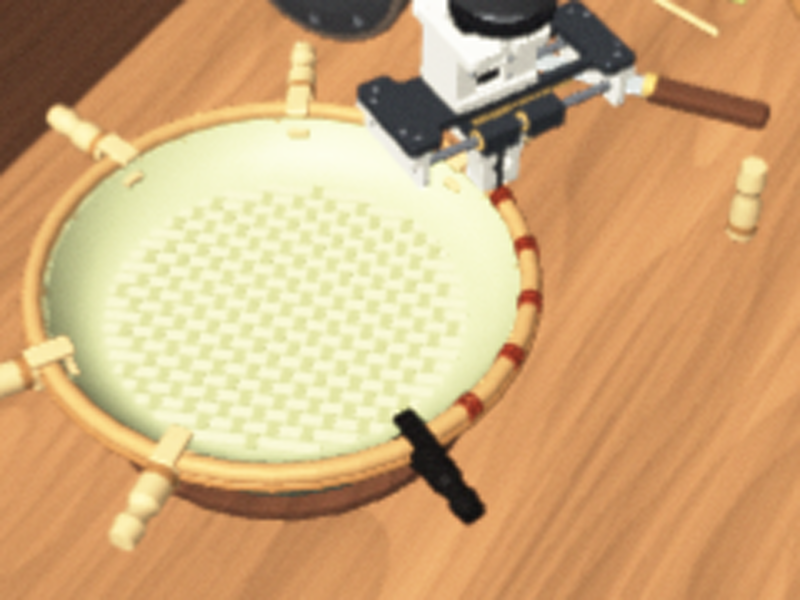

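The picture shows the fingertips on the rim just past lashing 5 at about (500,195), short of the pale peg, with all five lashings uncovered behind them. Force rose at each lashing and stayed positive in every gap. Now I'll lift straight up.

```bash
python3 - <<'E'
from h import *
robot.servo_line(pose(.124,.135)[0],speed=.05)
robot.servo_line(pose(.124,.26)[0],speed=.12)
robot.dwell(.4)
print(force()-np.load("bias.npy"),robot.read_position().round(4),robot.read_t())
im,d=robot.grab_frame("side"); np.savez("side.npz",im=im,d=d)
cv2.imwrite("pics/side3.png",im[...,::-1])
im,d=robot.grab_frame("top"); np.savez("top.npz",im=im,d=d)
E
python3 fit.py | grep -E "centre|black"
```

```text
[0.04596432 0.46497559 0.45651184] [ 0.5408 -0.1488  0.2598] 22.8417
top centre [0.4884 0.0188] 172 ztop pct [0.1079 0.1098 0.1121] rad med -0.0003
 black ang -86.9 174 z 0.7442
side centre [0.625  0.0108] 2743 ztop pct [0.1078 0.1102 0.1147] rad med -0.0002
 black ang -126.12 1238 z 0.6878
```

View pics/side3.png

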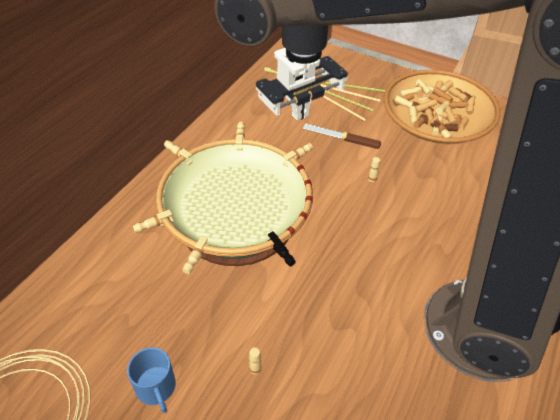

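The tray is back at rest height and everything is in place. I'll check the force noise in free air so I can be sure the gap readings meant contact.

Run:
```python
from h import *
o=[]
for _ in range(40): robot.dwell(.02); o.append(robot.read_force()-np.load("bias.npy"))
o=np.array(o); print(o.mean(0).round(2),o.std(0).round(2),o[:,2].min().round(2),o[:,2].max().round(2), robot.read_t())
```

```text
[ 0.   -0.   -0.12] [0.45 0.56 0.55] -1.24 1.09 23.6083
```

Free-air noise is 0.55 N per sample around a mean near zero. The gaps averaged about 1.2 N (2.4 mm) and the lashings about 2.2 N (4.5 mm), which fits the 2 mm step, so contact was continuous. I'm handing it in.

```bash
python3 -c "
from rig import robot
robot.job_done(); print(robot.read_t())"
```

```text
the job is handed in; nothing more can be done
the job is handed in; nothing more can be done
```

The job is done and handed in at about 24 s. With closed fingers I came down on the rim just past the black peg, stroked along the curve over lashings 1 to 5 at a constant height of z = 0.108 m, and lifted straight up before the pale peg.

- **Contact:** force rose at each of the five lashings, to about 2.2 N on average (about 4.5 mm of push-down). In the gaps it stayed at about 1.2 N on average (about 2.4 mm). The highest reading was 2.7 N, so the push-down stayed well under a centimetre.
- **Afterwards:** the side picture shows the tray centre and rim height unchanged. The pegs on the rim, the spare pegs, the knife and the mug looked as they were, and the hand was clear.
- **Less certain:** the force sensor is noisy (about 0.55 N per sample, with a zero drift of a few tenths). The lowest gap readings, about 0.9 N in gap 3, do not prove contact on their own. I count them as contact because the height was held within 0.2 mm, about 3 mm below where I first felt the rim.
- **Check that failed:** the final rim fit from the top camera was no use because the arm hid the tray, so the check afterwards rests on the side camera.

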